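Walk a tube block round and home against the stop rail

ROBOT

A 6-joint arm with a two-finger parallel gripper is mounted at the origin on the work surface. World frame = base frame: x ahead of the robot, y to its left, z up, the work surface at z = 0. Lengths are in m, angles in degrees, forces in N, time in s.
With the tool pointing down it reaches from about 0.375 to 0.9 m from the base axis. Payload 3.1 kg.
Tool frame: the origin (TCP) lies between the finger pads; the fingertips stand 22 mm ahead of it and the grasp point (between the pads) lies 3 mm ahead of it (bot.tip_extent is the distance from the TCP to the fingertips, in m); y points along the fingers, z is the direction in which the jaws open and shut, and the axes are right-handed (so a half turn about y gives the same grasp; the last joint's range is limited). The gripper opens to 87 mm and grips with 3 to 60 N. Pads are 19 mm wide; open, the fingers measure 117 mm over their backs; the gripper's body (75 mm by 190 mm) begins 51 mm behind the grasp point.
Start: joints at [-84.425, 30.224, 82.088, -0, 67.689, -10.227], TCP at [0.17, -0.601, 0.245] pointing down, gripper open.
Joint ranges: [-176.69, 176.69], [-43.24, 126.21], [12.49, 139.97], [-82, 262], [0, 151.66], [-163.58, 163.58]. Speed limits (degrees/s): [159.86, 159.86, 180, 180, 180, 180].

INTERFACE

Orientations are given as a 3x3 rotation matrix whose columns are the frame's x, y, z axes.
In Python, from rig import bot, eyes, models gives the robot as it stands. The module is installed in compiled form; this text tells all that it offers.
- The arm moves only by the tool arm_command, never from a script. Its arguments are lists of equal length, an entry for each row: "translation": the shift along the tool's x, y, z each as a share of 0.08 m, from -1 to 1, a list of three; "rotation": the turn, a rotation vector about the tool's x, y, z each as a share of 60 degrees, from -1 to 1, a list of three; "grip": the closure, from -1 (fully open) to 1 (shut), so that 0 is half open. In form: {"translation": [[x, y, z], ...], "rotation": [[rx, ry, rz], ...], "grip": [grip, ...]}. A call has 1 to 5 rows; each row is the pose to reach, as a shift and turn from the pose commanded when the call began, along the tool's axes at that moment; what a row does not reach only later rows make up. A row lasts 1/10 s, in which the tool goes at most 50 mm and 8.59 degrees, less where a joint would pass 70% of its speed; a pose out of reach is approached as far as the arm can. A call with a number of a shift or a turn outside -1 to 1 is refused whole. A call with a gripper value outside its range is refused whole. The fingers move at their own pace and stop on an object; the grip force is fixed at half the most. Time passes only in rows, so rows that repeat a pose let the fingers close. It gives the time, the measured TCP pose, the force and the opening at its end, in the units of the state.
- bot.read_state(): the state, without advancing time (a new reading comes with each control period).
- eyes.capture(name): name is "scene" or "top" or "wrist"; returns a dict with "image" (384x512x3 uint8, blue, green, red), "mtx" (3x3 intrinsics, pixels), "dist_coeffs" ([k1, k2, p1, p2, k3] as OpenCV has them; the pictures are not rectified), "rvec" (rotation vector, rad) and "tvec" (3), from world to camera coordinates, as OpenCV has them; the wrist camera has in their place "hand_eye" (4x4, takes a point from camera to tool coordinates, whose origin is the TCP and whose axes are the tool frame's). Camera axes: x right, y down, z forward; pixel columns grow to the right and rows downward; lengths in m; the calibration is good to about 2 mm. A picture is of the moment at which its call begins: read the wrist's pose just before it. There is no depth.
- bot.hand_in(): hands the job in, once; it reports no verdict.
Trained networks look in the newest picture that a camera, given by its name, has taken for a name from the list of things; names that differ only in an ending like _2 or _b are one class to them, and where a whole thing is asked for, a point or a joint stands for the part that bears it (a point fixed in the world has none). Each returns a list of dicts, best first, with "conf" (0 to 1); they miss things now and then, are a little off and sometimes report something else, mostly with a low value. They report only what shows in the picture. A call takes as long as a camera call. They do not tell look-alikes from the thing itself.
- models.recognise(camera, thing): "extent" ([left, top, right, bottom] as shares, 0 to 1, of the picture: columns of its width, rows of its height, round what is visible of it).
- models.spot_point(camera, thing): "point" ([column, row] as shares, 0 to 1, of the picture: columns of its width, rows of its height: a listed point, or the origin of a listed thing).
The state is a dict: "time_s": time; "joint_positions": joint angles; "qvel": joint speeds; "tau": joint torques, N m; "position": TCP position; "tcp_rot": TCP orientation; "force": force on the tool from outside, world axes, zero at the start; "moment": the same for the moment, N m; "opening": opening from 0.0 (shut) to 1.0 (fully open).
Only numpy, scipy, OpenCV 4.12 (cv2) and the standard library are available. Lean on these libraries where they do the work, as an engineer would, in place of code of your own. Each camera call takes 0.05 s, during which the arm holds its last target. There are 200 camera calls.

TASK

The heavy aluminium tube block stands askew in front of the tube reader. Without gripping or lifting it, walk it round on its own spot by pushing alternate corners with the fingertips until a long side squarely faces the steel stop rail, keeping it clear of the rail while it turns. Then push it gently home until that long side is flush against the rail, not overhanging the rail's ends, leave it there and leave all the other things on the bench where they stand.

Things in the scene. Friction and masses are not known exactly. Their poses are not given: they have to be found in the camera images.
- block: loose aluminium block, 90 (its x) x 130 (its y) x 40 mm high, 4 x 6 round wells in its top, 0.7 to 1 kg. Origin: centre of underside; z up. The long sides are its +x and -x faces, 45 mm out; either may end against the rail. It starts 45 to 90 degrees out of square either way, centre 135 to 165 mm before the rail face. Dry friction (up to about 12 N): it stops when the push stops
- rail: fixed stop rail: upright steel bar 300 mm long (its y), 12 mm thick, 30 mm high; behind it, out to 125 mm, the low white reader housing, 240 mm wide, 42 mm high. Origin: on the bench at the middle of the rail's near face (towards robot and block), which is the plane x = 0; x points level into the rail, away from the block; z up
- beaker: bystander: small glass beaker, 64 mm across, 75 mm high; origin at the centre of its underside; stands left of the block
- mortar: bystander: white ceramic mortar bowl, 84 mm across, 55 mm high; origin at the centre of its underside; stands right of the block
- jar: bystander: small amber jar, 48 mm across, 60 mm high; origin at the centre of its underside; near the right end of the rail
- dish: bystander: flat clear dish, 90 mm across, 16 mm high; origin at the centre of its underside; near the left end of the rail
- tipbox: bystander: blue plastic box, 80 by 120 by 50 mm high; origin at the centre of its underside; on the right
Not all that is in view belongs to the job. Of the things that look like the block, take the one that is farthest to the robot's left at the start.

How it is judged:
By the outcome, as a careful person would: the job done as asked, in the order asked, and still so for the second after the job is handed in, with the robot touching nothing.
It also fails if it takes over 72 s, if anything falls off the work surface, if the arm or the gripper's body presses on something with over 40 N, if the wrist force passes 120 N, or if a joint passes its speed limit or range.

## Working session

There is one attempt and no reset: what is moved stays moved. The work goes in short steps, Python scripts to look and compute and a tool call to move; the robot and the scene stay as the last step left them, time stands still between calls to the robot, and variables do not carry over. Pictures are saved under pics/ and viewed, about 8 in all and at most 12, crops included, and the job is handed in when it is done.

Besides the shell and the picture viewer there is one more tool, called after "Request:" by a JSON object that holds its "fn" and its "kwargs", one argument or row to a line. arm_command: Moves the arm, as the interface text tells. Shift numbers are shares of 0.08 m and turn numbers shares of 60 degrees, none past 1 either way. Its arguments: {"type":"object","properties":{"translation":{"type":"array"},"rotation":{"type":"array"},"grip":{"type":"array"}},"required":["translation","rotation","grip"]}

```bash
mkdir -p pics
cat > h.py <<'E'
import numpy as np, cv2
from rig import bot, eyes, models
def cap(n,save=None):
    c=eyes.capture(n)
    if save: cv2.imwrite('pics/'+save,c['image'])
    return c
def ray(c,px,z):
    p=cv2.undistortPoints(np.array([[px]],float),c['mtx'],c['dist_coeffs'])[0,0]
    R=cv2.Rodrigues(np.array(c['rvec'],float))[0];t=np.array(c['tvec'],float).reshape(3)
    o=-R.T@t; d=R.T@np.array([p[0],p[1],1]); return o+d*(z-o[2])/d[2]
E
python3 - <<'E'
from h import *
s=bot.read_state();print(s['time_s'],s['position'],np.round(s['tcp_rot'],3).tolist(),s['force'])
a=cap('top');b=cap('scene')
cv2.imwrite('pics/a.png',np.vstack([a['image']])); cv2.imwrite('pics/b.png',b['image'])
for n,c in(('top',a),('scene',b)):
  for t in 'block rail beaker mortar jar dish tipbox'.split():
    for r in models.spot_point(n,t)[:3]:
      px=np.array(r['point'])*[512,384]; print(n,t,round(r['conf'],2),px.round(0),ray(c,px,0).round(3))
E
```

```text
0.0 [ 0.17014627 -0.60069093  0.24358136] [[-0.962, -0.0, 0.272], [-0.272, 0.002, -0.962], [-0.0, -1.0, -0.002]] [ 0.5242027  -0.32514921 -0.15302808]
top block 0.93 [276. 264.] [ 0.35  -0.115  0.   ]
top block 0.92 [232. 208.] [0.528 0.029 0.   ]
top block 0.68 [300. 113.] [ 0.843 -0.187  0.   ]
top rail 0.76 [225. 159.] [0.686 0.055 0.   ]
top beaker 0.57 [155. 199.] [0.55  0.279 0.   ]
top mortar 0.87 [303. 205.] [ 0.54 -0.2   0.  ]
top dish 0.68 [157. 159.] [0.683 0.278 0.   ]
top dish 0.67 [305. 206.] [ 0.539 -0.205  0.   ]
top tipbox 0.97 [389. 211.] [ 0.527 -0.475  0.   ]
scene block 0.98 [298. 214.] [0.526 0.038 0.   ]
scene block 0.85 [302. 154.] [ 0.347 -0.119  0.   ]
scene block 0.67 [179. 222.] [ 0.82  -0.189  0.   ]
scene rail 0.73 [259. 245.] [0.687 0.033 0.   ]
scene beaker 0.59 [350. 272.] [0.549 0.274 0.   ]
scene mortar 0.58 [242. 167.] [ 0.536 -0.217  0.   ]
scene mortar 0.54 [348. 273.] [0.555 0.273 0.   ]
scene jar 0.85 [230. 194.] [ 0.635 -0.163  0.   ]
scene jar 0.64 [244. 169.] [ 0.539 -0.205  0.   ]
scene dish 0.25 [242. 170.] [ 0.544 -0.207  0.   ]
scene tipbox 0.86 [204. 124.] [ 0.515 -0.458  0.   ]
```

View pics/a.png

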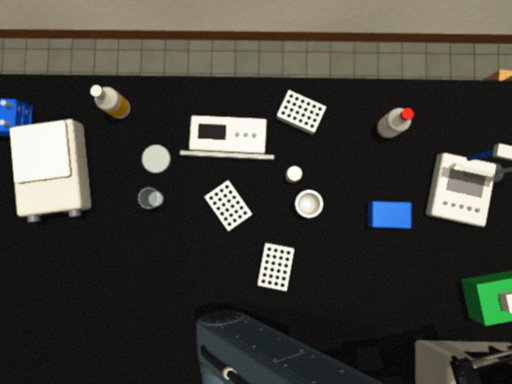

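View pics/b.png

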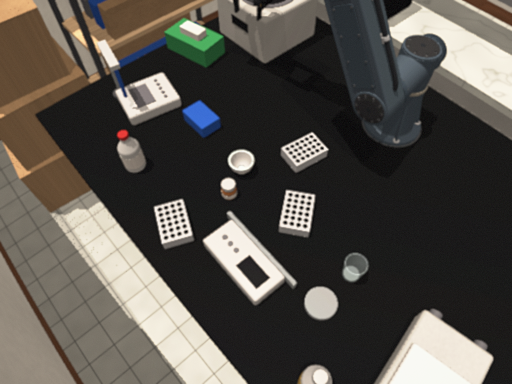

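The three block look-alikes in the top view are at (228,205), (276,266) and (301,112). The one farthest to the robot's left is (228,205), so I'll check that in a crop and measure the block and rail.

```bash
cat >> h.py <<'E'
from scipy.optimize import minimize
def hull(c,p,zs=(0,.04)):
    x,y,t=p; R=np.array([[np.cos(t),-np.sin(t)],[np.sin(t),np.cos(t)]])
    q=[list(R@[a,b]+[x,y])+[z] for z in zs for a in(-.045,.045) for b in(-.065,.065)]
    u=cv2.projectPoints(np.array(q),np.array(c['rvec'],float),np.array(c['tvec'],float),c['mtx'],np.array(c['dist_coeffs'],float))[0][:,0]
    return cv2.convexHull(u.astype(np.float32))[:,0]
def fit(c,p0,thr=110,zs=(0,.04),S=4):
    """match the filled silhouette mask near p0"""
    g=c['image'].min(2); h=hull(c,p0,zs); x0,y0=(h.min(0)-14).astype(int); x1,y1=(h.max(0)+14).astype(int)
    cr=cv2.resize(g[y0:y1,x0:x1],None,fx=S,fy=S,interpolation=cv2.INTER_CUBIC)
    m=cv2.morphologyEx((cr>thr).astype(np.uint8),cv2.MORPH_CLOSE,np.ones((25,25)))
    n,l,st,ce=cv2.connectedComponentsWithStats(m)
    k=1+np.argmin([np.hypot(*(ce[i]-np.array(cr.shape[::-1])/2))-np.sqrt(st[i,4]) for i in range(1,n)])
    m=(l==k).astype(np.uint8)
    def cost(p):
        a=np.zeros_like(m); q=(hull(c,p,zs)-[x0,y0]+.5)*S-.5
        cv2.fillConvexPoly(a,np.round(q*16).astype(np.int32),1,shift=4); return (a!=m).sum()/m.sum()
    best=None
    for dt in np.radians(np.arange(-90,90,15) if len(p0)<4 else [0]):
        q0=np.array([p0[0],p0[1],p0[2]+dt])
        r=minimize(cost,q0,method='Nelder-Mead',options=dict(initial_simplex=q0+np.array([[0,0,0],[.015,0,0],[0,.015,0],[0,0,.15]])))
        if best is None or r.fun<best.fun: best=r
    return best.x,best.fun,(x0,y0,x1,y1)
E
python3 - <<'E'
from h import *
out=[]
for n in('top','scene'):
    c=cap(n)
    for zs,thr in(((.04,),130),((0,.04),70)):
        p,f,bx=fit(c,[.53,.035,0.],thr,zs); print(n,zs,p.round(4),np.degrees(p[2]).round(1),round(f,3))
        im=cv2.resize(c['image'][bx[1]:bx[3],bx[0]:bx[2]],None,fx=5,fy=5)
        cv2.polylines(im,[((hull(c,p,zs)-bx[:2]+.5)*5).astype(np.int32)],True,(0,0,255),1)
        out.append(cv2.resize(im,(390,290)))
    if n=='top':
        r=cv2.resize(c['image'][140:170,170:285],None,fx=6.78,fy=6.78,interpolation=cv2.INTER_CUBIC)
        for u in((181,153),(273,157)): print(ray(c,u,.03))
out=np.vstack([np.hstack(out[:2]),np.hstack(out[2:])])
cv2.imwrite('pics/c.png',out); cv2.imwrite('pics/d.png',r)
E
```

```text
top (0.04,) [ 0.5361  0.0389 -0.9365] -53.7 0.036
top (0, 0.04) [0.5372 0.0408 2.1991] 126.0 0.078
[0.69894487 0.19364178 0.03      ]
[ 0.69076393 -0.09971041  0.03      ]
scene (0.04,) [ 0.5356  0.039  -0.9364] -53.7 0.023
scene (0, 0.04) [ 0.5335  0.0374 -0.9431] -54.0 0.049
```

View pics/c.png

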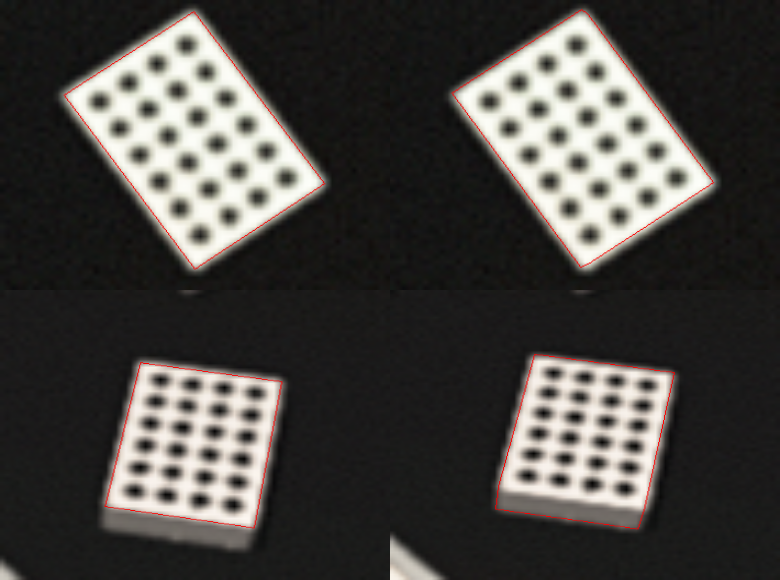

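View pics/d.png

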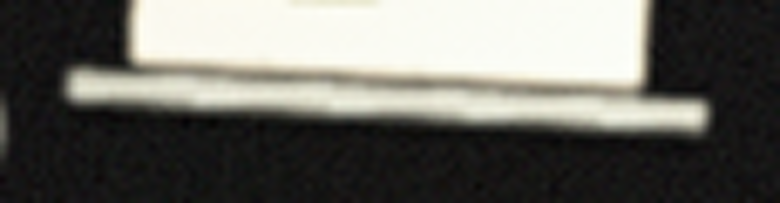

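The crops show a white 4x6-well block with its fit drawn on tightly: centre (0.536, 0.039), yaw −53.7°, with both cameras agreeing. The rail runs in the second crop from (66,86) to (708,117). I'll refine the rail line, then move.

Run:
```python
from h import *
c=cap('top');R=cv2.Rodrigues(np.array(c['rvec'],float))[0];print('cam',-R.T@np.array(c['tvec'],float).reshape(3))
g=cv2.GaussianBlur(c['image'].min(2).astype(float),(0,0),.6)
P=[];
for u in range(190,268,3):
    col=g[150:172,u]; k=np.argmin(np.diff(col)[2:])+2
    hi=col[k-2:k+1].max(); lo=col[k+2:k+6].min(); h=(hi+lo)/2
    j=max(i for i in range(21) if col[i]>=h>col[i+1] and col[i]>0 and i<=k+2)
    v=150+j+(col[j]-h)/(col[j]-col[j+1]); P.append([u,v])
W=np.array([ray(c,p,.03) for p in P]);W0=np.array([ray(c,p,0.) for p in P])
k,b=np.polyfit(W[:,1],W[:,0],1);print('z.03 x=%.4f*y+%.4f'%(k,b),'res',np.abs(W[:,0]-k*W[:,1]-b).max(),'z0',np.polyfit(W0[:,1],W0[:,0],1))
for u in((179.7,153.),(274.4,157.4)):print(ray(c,u,.03))
```

```text
cam [ 0.51607709 -0.0687453   1.12561765]
z.03 x=0.0345*y+0.6878 res 0.0008636097763455863 z0 [0.03454598 0.69246582]
[0.69887997 0.19780638 0.03      ]
[ 0.68955689 -0.10416582  0.03      ]
```

Request:
{"fn": "arm_command", "kwargs": {
  "translation": [
    [0,0,-0.5],
    [0,0,-1],
    [0,0,-1]
  ],
  "rotation": [
    [0,0.14,0],
    [0,0.28,0],
    [0,0.29,0]
  ],
  "grip": [1,1,1]
}}

```text
time_s: 1.25
position: [0.1477, -0.5171, 0.2432]
tcp_rot: [[-1.0, -0.001, -0.03], [0.03, 0.01, -0.999], [0.001, -1.0, -0.01]]
force: [-0.6, -0.0, -0.6]
opening: 0.81
```

Request:
{"fn": "arm_command", "kwargs": {
  "translation": [
    [-0.32,0,-0.33],
    [-0.65,0,-0.66],
    [-0.97,0,-1]
  ],
  "rotation": [
    [0,0,0],
    [0,0,0],
    [0,0,0]
  ],
  "grip": [1,1,1]
}}

```text
time_s: 1.55
position: [0.229, -0.4467, 0.2449]
tcp_rot: [[-1.0, 0.001, -0.029], [0.029, -0.002, -1.0], [-0.001, -1.0, 0.001]]
force: [0.9, 0.1, 0.1]
opening: 0.54
```

Request:
{"fn": "arm_command", "kwargs": {
  "translation": [
    [-0.32,0,-0.33],
    [-0.65,0,-0.66],
    [-0.97,0,-1]
  ],
  "rotation": [
    [0,0,0],
    [0,0,0],
    [0,0,0]
  ],
  "grip": [1,1,1]
}}

```text
time_s: 1.85
position: [0.3094, -0.3685, 0.245]
tcp_rot: [[-1.0, 0.001, -0.028], [0.028, -0.002, -1.0], [-0.001, -1.0, 0.001]]
force: [0.6, -1.3, -0.3]
opening: 0.265
```

Request:
{"fn": "arm_command", "kwargs": {
  "translation": [
    [-0.32,0,-0.33],
    [-0.65,0,-0.66],
    [-0.97,0,-1]
  ],
  "rotation": [
    [0,0,0],
    [0,0,0],
    [0,0,0]
  ],
  "grip": [1,1,1]
}}

```text
time_s: 2.15
position: [0.3895, -0.2906, 0.245]
tcp_rot: [[-1.0, 0.001, -0.027], [0.027, -0.001, -1.0], [-0.001, -1.0, 0.001]]
force: [0.9, -1.2, 0.2]
opening: 0.033
```

Request:
{"fn": "arm_command", "kwargs": {
  "translation": [
    [-0.32,0,-0.33],
    [-0.65,0,-0.66],
    [-0.97,0,-1]
  ],
  "rotation": [
    [0,0,0],
    [0,0,0],
    [0,0,0]
  ],
  "grip": [1,1,1]
}}

```text
time_s: 2.45
position: [0.4694, -0.2125, 0.2449]
tcp_rot: [[-1.0, 0.001, -0.027], [0.027, -0.001, -1.0], [-0.001, -1.0, 0.001]]
force: [0.3, -0.8, -0.1]
opening: 0.005
```

Request:
{"fn": "arm_command", "kwargs": {
  "translation": [
    [-0.32,0,-0.33],
    [-0.65,0,-0.66],
    [-0.97,0,-1]
  ],
  "rotation": [
    [0,0,0],
    [0,0,0],
    [0,0,0]
  ],
  "grip": [1,1,1]
}}

```text
time_s: 2.75
position: [0.5493, -0.1345, 0.2449]
tcp_rot: [[-1.0, 0.001, -0.027], [0.027, -0.001, -1.0], [-0.001, -1.0, 0.001]]
force: [0.1, -0.1, 0.1]
opening: 0.002
```

Request:
{"fn": "arm_command", "kwargs": {
  "translation": [
    [-0.32,0,-0.33],
    [-0.65,0,-0.66],
    [-0.95,0,-1],
    [-0.95,0,-1]
  ],
  "rotation": [
    [0,0,0],
    [0,0,0],
    [0,0,0],
    [0,0,0]
  ],
  "grip": [1,1,1,1]
}}

```text
time_s: 3.15
position: [0.6291, -0.0543, 0.2447]
tcp_rot: [[-1.0, 0.004, -0.023], [0.023, 0.001, -1.0], [-0.004, -1.0, -0.001]]
force: [-0.5, -1.4, -0.4]
opening: 0.006
```

Request:
{"fn": "arm_command", "kwargs": {
  "translation": [
    [0,0.5,-0.5],
    [0,1,-0.69],
    [0,1,-0.69]
  ],
  "rotation": [
    [0,0,0],
    [0,0,0],
    [0,0,0]
  ],
  "grip": [1,1,1]
}}

```text
time_s: 3.45
position: [0.6222, 0.0004, 0.1586]
tcp_rot: [[-1.0, -0.014, -0.025], [0.025, 0.003, -1.0], [0.014, -1.0, -0.003]]
force: [-0.4, 0.7, -0.3]
opening: 0.002
```

Request:
{"fn": "arm_command", "kwargs": {
  "translation": [
    [0,0.5,0],
    [0,1,0]
  ],
  "rotation": [
    [0,0,0],
    [0,0,0]
  ],
  "grip": [1,1]
}}

```text
time_s: 3.65
position: [0.6298, -0.0039, 0.0864]
tcp_rot: [[-1.0, 0.007, -0.027], [0.027, -0.002, -1.0], [-0.007, -1.0, 0.002]]
force: [0.4, 0.1, -0.1]
opening: 0.004
```

Request:
{"fn": "arm_command", "kwargs": {
  "translation": [
    [0,0.3,0],
    [0,0.58,0],
    [0,0.58,0]
  ],
  "rotation": [
    [0,0,0],
    [0,0,0],
    [0,0,0]
  ],
  "grip": [1,1,1]
}}

```text
time_s: 3.95
position: [0.6261, -0.0037, 0.0366]
tcp_rot: [[-1.0, -0.004, -0.029], [0.029, 0.0, -1.0], [0.004, -1.0, -0.0]]
force: [-0.3, 0.2, -0.5]
opening: 0.003
```

Request:
{"fn": "arm_command", "kwargs": {
  "translation": [
    [0.1,0,-0.12],
    [0.15,0,-0.18],
    [0.2,0,-0.24],
    [0.25,0,-0.3],
    [0.3,0,-0.35]
  ],
  "rotation": [
    [0,0,0],
    [0,0,0],
    [0,0,0],
    [0,0,0],
    [0,0,0]
  ],
  "grip": [1,1,1,1,1]
}}

```text
time_s: 4.45
position: [0.6064, 0.0263, 0.0397]
tcp_rot: [[-1.0, 0.007, -0.027], [0.027, -0.001, -1.0], [-0.007, -1.0, 0.001]]
force: [4.1, -2.2, 1.4]
opening: 0.006
```

```bash
cat >> h.py <<'E'
def look(p0,name=None):
    out=[]
    s=bot.read_state(); print('t',round(s['time_s'],2),'tcp',s['position'].round(4),'F',s['force'].round(1))
    for n in('top','scene'):
        c=cap(n)
        p,f,bx=fit(c,list(p0)+[0],130,(.04,)); print(n,p.round(4),np.degrees(p[2]).round(1),'misfit',round(f,3))
        im=cv2.resize(c['image'][bx[1]:bx[3],bx[0]:bx[2]],(390,290))
        S=np.array([390/(bx[2]-bx[0]),290/(bx[3]-bx[1])])
        cv2.polylines(im,[((hull(c,p,(.04,))-bx[:2]+.5)*S).astype(np.int32)],True,(0,0,255),1); out.append(im)
    if name: cv2.imwrite('pics/'+name,np.hstack(out))
E
python3 -c "
from h import *
look([.536,.039,-.937],'e.png')"
```

```text
t 4.45 tcp [0.6064 0.0263 0.0397] F [ 4.1 -2.2  1.4]Traceback (most recent call last):
  File "<string>", line 3, in <module>
    look([.536,.039,-.937],'e.png')
    ~~~~^^^^^^^^^^^^^^^^^^^^^^^^^^^
  File "h.py", line 39, in look
    p,f,bx=fit(c,list(p0)+[0],130,(.04,)); print(n,p.round(4),np.degrees(p[2]).round(1),'misfit',round(f,3))
           ~~~^^^^^^^^^^^^^^^^^^^^^^^^^^^
  File "h.py", line 19, in fit
    g=c['image'].min(2); h=hull(c,p0,zs); x0,y0=(h.min(0)-14).astype(int); x1,y1=(h.max(0)+14).astype(int)
                           ~~~~^^^^^^^^^
  File "h.py", line 13, in hull
    x,y,t=p; R=np.array([[np.cos(t),-np.sin(t)],[np.sin(t),np.cos(t)]])
    ^^^^^
ValueError: too many values to unpack (expected 3)
```

```bash
sed -i 's/x,y,t=p;/x,y,t=p[:3];/' h.py
python3 -c "
from h import *
look([.536,.039,-.937],'e.png')"
```

```text
t 4.5 tcp [0.6053 0.027  0.0395] F [ 2.8 -1.1  1.3]
top [ 0.5369  0.0209 -0.6618] -37.9 misfit 5.688
scene [ 0.5288  0.0415 -0.9081] -52.0 misfit 2.53
```

View pics/e.png

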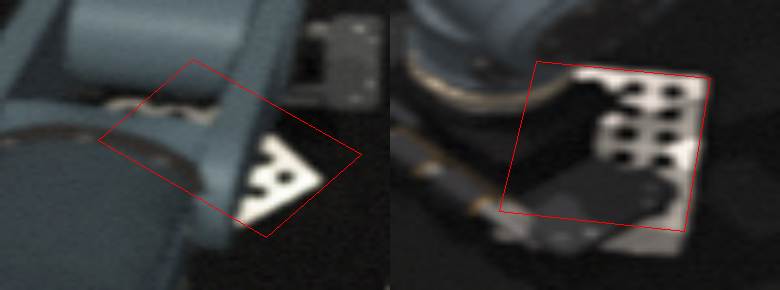

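Both views are hidden by the gripper: only the right corner of the block shows, at about (300,180) in the left half. I'll push slightly more, back off, lift and use the wrist camera.

Request:
{"fn": "arm_command", "kwargs": {
  "translation": [
    [0.03,0,-0.03],
    [0.06,0,-0.06],
    [0.08,0,-0.08],
    [-0.15,0,0.2],
    [-0.2,-0.5,0.25]
  ],
  "rotation": [
    [0,0,0],
    [0,0,0],
    [0,0,0],
    [0,0,0],
    [0,0,0]
  ],
  "grip": [1,1,1,1,1]
}}

```text
time_s: 5.1
position: [0.6137, 0.0058, 0.0713]
tcp_rot: [[-0.999, -0.018, -0.029], [0.029, 0.003, -1.0], [0.019, -1.0, -0.003]]
force: [0.0, -0.4, 0.3]
opening: -0.001
```

Request:
{"fn": "arm_command", "kwargs": {
  "translation": [
    [0.2,-0.5,0],
    [0.5,-1,0]
  ],
  "rotation": [
    [0,0,0],
    [0,0,0]
  ],
  "grip": [1,1]
}}

```text
time_s: 5.3
position: [0.577, 0.0075, 0.1574]
tcp_rot: [[-1.0, -0.007, -0.028], [0.028, 0.002, -1.0], [0.007, -1.0, -0.002]]
force: [0.3, -0.0, 0.3]
opening: 0.008
```

Request:
{"fn": "arm_command", "kwargs": {
  "translation": [
    [0.5,-0.5,0],
    [1,-0.8,0],
    [1,-0.8,0]
  ],
  "rotation": [
    [0,0,0],
    [0,0,0],
    [0,0,0]
  ],
  "grip": [1,1,1]
}}

```text
time_s: 5.6
position: [0.4921, 0.0112, 0.2234]
tcp_rot: [[-1.0, -0.008, -0.027], [0.027, 0.002, -1.0], [0.008, -1.0, -0.002]]
force: [0.5, 1.3, -0.2]
opening: 0.009
```

Run:
```python
from h import *
s=bot.read_state(); c=cap('wrist','w1.png'); print(s['position'],np.round(c['hand_eye'],3).tolist(),models.spot_point('wrist','block'))
```

```text
[0.49208391 0.01115979 0.22341529] [[-0.0, 0.959, 0.283, -0.077], [-0.001, -0.283, 0.959, -0.14], [1.0, -0.0, 0.002, 0.001], [0.0, 0.0, 0.0, 1.0]] [{'point': [0.4439, 0.3859], 'conf': 0.66}]
```

View pics/w1.png

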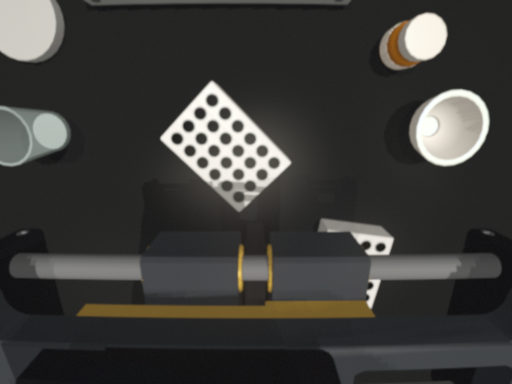

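The wrist view shows the whole block, corners about (212,82), (290,160), (240,211), (162,137), with the rail along the top edge. I'll fit in this view.

```bash
cat >> h.py <<'E'
def wlook(p0,thr=80,name=None,S=2):
    s=bot.read_state(); c=dict(eyes.capture('wrist')); he=np.array(c['hand_eye'])
    T=np.eye(4);T[:3,:3]=s['tcp_rot'];T[:3,3]=s['position'];M=np.linalg.inv(T@he)
    c['rvec']=cv2.Rodrigues(M[:3,:3])[0];c['tvec']=M[:3,3]
    p,f,bx=fit(c,p0,thr,(.04,),S)
    q=p[2]; q=(q+np.pi/2)%np.pi-np.pi/2
    print('t',round(s['time_s'],2),'tcp',s['position'].round(4),'block',p[:2].round(4),'yaw',np.degrees(q).round(1),'misfit',round(f,3))
    if name:
        im=c['image'].copy();cv2.polylines(im,[hull(c,p,(.04,)).astype(np.int32)],True,(0,0,255),1);cv2.imwrite('pics/'+name,im)
    return c,np.array([p[0],p[1],q])
def plan(p,off=.052):
    t=p[2];X=np.array([np.cos(t),np.sin(t)]);Y=np.array([-np.sin(t),np.cos(t)])
    print('A start',(p[:2]+.085*X+off*Y).round(3),'dir',(-X).round(3),' B start',(p[:2]-.085*X-off*Y).round(3),'dir',X.round(3))
E
python3 - <<'E'
from h import *
c,p=wlook([.53,.04,-.75]); plan(p)
g=c['image'].min(2)
for u in (120,220,320):
    print(u,g[:12,u],ray(c,(u,4),.03).round(3),ray(c,(u,4),0).round(3))
E
```

```text
t 5.7 tcp [0.4968 0.0101 0.2221] block [0.5262 0.0423] yaw -46.4 misfit 0.035
A start [0.622 0.017] dir [-0.69   0.724]  B start [0.43  0.068] dir [ 0.69  -0.724]
120 [135 109  96  94  94  94  93  93  91  78  52  30] [0.69  0.148 0.03 ] [0.701 0.161 0.   ]
220 [93 94 95 94 93 94 93 89 72 48 25 19] [0.686 0.041 0.03 ] [0.696 0.044 0.   ]
320 [110  98  93  92  92  92  92  91  86  68  40  22] [ 0.683 -0.066  0.03 ] [ 0.693 -0.072  0.   ]
```

Request:
{"fn": "arm_command", "kwargs": {
  "translation": [
    [0.4,0.2,-0.3],
    [0.9,0.6,-0.67],
    [0.9,1,-0.67]
  ],
  "rotation": [
    [0,0,0],
    [0,0,0],
    [0,0,0]
  ],
  "grip": [1,1,1]
}}

```text
time_s: 6.05
position: [0.4247, 0.067, 0.1408]
tcp_rot: [[-1.0, -0.006, -0.026], [0.026, 0.001, -1.0], [0.006, -1.0, -0.001]]
force: [0.5, -0.6, -0.8]
opening: 0.004
```

Request:
{"fn": "arm_command", "kwargs": {
  "translation": [
    [0,0.5,0],
    [0,1,0],
    [0,1,0]
  ],
  "rotation": [
    [0,0,0],
    [0,0,0],
    [0,0,0]
  ],
  "grip": [1,1,1]
}}

```text
time_s: 6.35
position: [0.4252, 0.0653, 0.056]
tcp_rot: [[-0.999, -0.016, -0.028], [0.028, 0.002, -1.0], [0.016, -1.0, -0.001]]
force: [-0.1, -0.7, -1.2]
opening: 0.004
```

Request:
{"fn": "arm_command", "kwargs": {
  "translation": [
    [0,0.31,0],
    [0,0.31,0]
  ],
  "rotation": [
    [0,0,0],
    [0,0,0]
  ],
  "grip": [1,1]
}}

```text
time_s: 6.55
position: [0.4284, 0.0649, 0.0359]
tcp_rot: [[-1.0, -0.004, -0.028], [0.028, 0.001, -1.0], [0.004, -1.0, -0.0]]
force: [0.7, -0.6, 1.0]
opening: 0.002
```

Request:
{"fn": "arm_command", "kwargs": {
  "translation": [
    [-0.14,0,0.14],
    [-0.24,0,0.22],
    [-0.34,0,0.3],
    [-0.44,0,0.37],
    [-0.54,0,0.43]
  ],
  "rotation": [
    [0,0,0],
    [0,0,0],
    [0,0,0],
    [0,0,0],
    [0,0,0]
  ],
  "grip": [1,1,1,1,1]
}}

```text
time_s: 7.05
position: [0.471, 0.0286, 0.0381]
tcp_rot: [[-1.0, -0.001, -0.028], [0.028, 0.0, -1.0], [0.001, -1.0, -0.0]]
force: [-3.8, -0.7, 1.5]
opening: 0.003
```

Request:
{"fn": "arm_command", "kwargs": {
  "translation": [
    [0.2,0,-0.12],
    [0.3,-0.4,-0.16],
    [0.2,-1,0]
  ],
  "rotation": [
    [0,0,0],
    [0,0,0],
    [0,0,0]
  ],
  "grip": [1,1,1]
}}

```text
time_s: 7.35
position: [0.4527, 0.0308, 0.1162]
tcp_rot: [[-1.0, -0.007, -0.026], [0.026, 0.001, -1.0], [0.007, -1.0, -0.001]]
force: [0.5, -0.8, -0.4]
opening: 0.002
```

Request:
{"fn": "arm_command", "kwargs": {
  "translation": [
    [-0.2,-0.5,0],
    [-0.3,-1,0],
    [-0.4,-1,0],
    [-0.4,-1,0]
  ],
  "rotation": [
    [0,0,0],
    [0,0,0],
    [0,0,0],
    [0,0,0]
  ],
  "grip": [1,1,1,1]
}}

```text
time_s: 7.75
position: [0.4906, 0.0281, 0.1988]
tcp_rot: [[-1.0, 0.008, -0.028], [0.028, -0.001, -1.0], [-0.008, -1.0, 0.001]]
force: [-0.2, -0.5, -1.1]
opening: 0.005
```

Run:
```python
from h import *
c,p=wlook([.53,.035,-.6]); plan(p,.058)
```

```text
t 7.75 tcp [0.4906 0.0281 0.1988] block [0.5487 0.0382] yaw -30.7 misfit 0.022
A start [0.651 0.045] dir [-0.86   0.511]  B start [0.446 0.032] dir [ 0.86  -0.511]
```

Request:
{"fn": "arm_command", "kwargs": {
  "translation": [
    [-0.5,0,-0.1],
    [-1,0,-0.27]
  ],
  "rotation": [
    [0,0,0],
    [0,0,0]
  ],
  "grip": [1,1]
}}

```text
time_s: 8.0
position: [0.5664, 0.0479, 0.195]
tcp_rot: [[-1.0, -0.005, -0.029], [0.029, 0.0, -1.0], [0.005, -1.0, -0.0]]
force: [0.4, -0.0, 0.9]
opening: 0.004
```

Request:
{"fn": "arm_command", "kwargs": {
  "translation": [
    [-0.5,0.1,0],
    [-1,0.5,0],
    [-1,1,0]
  ],
  "rotation": [
    [0,0,0],
    [0,0,0],
    [0,0,0]
  ],
  "grip": [1,1,1]
}}

```text
time_s: 8.3
position: [0.6542, 0.0452, 0.116]
tcp_rot: [[-1.0, 0.01, -0.028], [0.028, -0.001, -1.0], [-0.01, -1.0, 0.001]]
force: [-1.0, 0.2, -0.0]
opening: 0.004
```

Request:
{"fn": "arm_command", "kwargs": {
  "translation": [
    [0,0.5,0],
    [0,1,0],
    [0,1,0]
  ],
  "rotation": [
    [0,0,0],
    [0,0,0],
    [0,0,0]
  ],
  "grip": [1,1,1]
}}

```text
time_s: 8.6
position: [0.6407, 0.0465, 0.0285]
tcp_rot: [[-0.999, -0.018, -0.028], [0.028, 0.002, -1.0], [0.018, -1.0, -0.001]]
force: [-1.2, 0.3, -0.4]
opening: 0.005
```

Request:
{"fn": "arm_command", "kwargs": {
  "translation": [
    [0.18,0,-0.1],
    [0.3,0,-0.16],
    [0.42,0,-0.21],
    [0.54,0,-0.26],
    [0.64,0,-0.29]
  ],
  "rotation": [
    [0,0,0],
    [0,0,0],
    [0,0,0],
    [0,0,0],
    [0,0,0]
  ],
  "grip": [1,1,1,1,1]
}}

```text
time_s: 9.1
position: [0.598, 0.0711, 0.0385]
tcp_rot: [[-1.0, 0.004, -0.028], [0.028, 0.0, -1.0], [-0.004, -1.0, -0.0]]
force: [4.2, 1.6, 0.8]
opening: 0.006
```

Request:
{"fn": "arm_command", "kwargs": {
  "translation": [
    [0,0,0],
    [-0.3,-0.1,0.1],
    [-0.4,-0.5,0.1],
    [-0.4,-1,0.1]
  ],
  "rotation": [
    [0,0,0],
    [0,0,0],
    [0,0,0],
    [0,0,0]
  ],
  "grip": [1,1,1,1]
}}

```text
time_s: 9.5
position: [0.6278, 0.0611, 0.116]
tcp_rot: [[-1.0, -0.006, -0.028], [0.028, 0.0, -1.0], [0.006, -1.0, 0.0]]
force: [0.4, -0.1, 0.7]
opening: 0.008
```

Request:
{"fn": "arm_command", "kwargs": {
  "translation": [
    [0.4,-0.5,0],
    [0.8,-1,0],
    [1,-1,0.1]
  ],
  "rotation": [
    [0,0,0],
    [0,0,0],
    [0,0,0]
  ],
  "grip": [1,1,1]
}}

```text
time_s: 9.8
position: [0.5478, 0.0565, 0.2014]
tcp_rot: [[-1.0, 0.004, -0.026], [0.026, -0.001, -1.0], [-0.004, -1.0, 0.0]]
force: [0.7, -0.2, -0.8]
opening: 0.009
```

Request:
{"fn": "arm_command", "kwargs": {
  "translation": [
    [0.5,0,0],
    [0.8,0,0],
    [0.8,0,0]
  ],
  "rotation": [
    [0,0,0],
    [0,0,0],
    [0,0,0]
  ],
  "grip": [1,1,1]
}}

```text
time_s: 10.1
position: [0.4788, 0.0582, 0.1967]
tcp_rot: [[-1.0, -0.008, -0.028], [0.028, 0.001, -1.0], [0.009, -1.0, -0.0]]
force: [-0.1, 0.7, -0.9]
opening: 0.008
```

Run:
```python
from h import *
c,p=wlook([.53,.04,-.28]); plan(p,.058)
```

```text
t 10.1 tcp [0.4788 0.0582 0.1967] block [0.53   0.0379] yaw -14.2 misfit 0.026
A start [0.627 0.073] dir [-0.969  0.246]  B start [0.433 0.003] dir [ 0.969 -0.246]
```

Request:
{"fn": "arm_command", "kwargs": {
  "translation": [
    [0.3,0.1,0.35],
    [0.55,0.5,0.7],
    [0.55,1,0.7]
  ],
  "rotation": [
    [0,0,0],
    [0,0,0],
    [0,0,0]
  ],
  "grip": [1,1,1]
}}

```text
time_s: 10.45
position: [0.4394, 0.0007, 0.1175]
tcp_rot: [[-1.0, 0.003, -0.03], [0.03, -0.002, -1.0], [-0.003, -1.0, 0.001]]
force: [0.8, 0.3, -0.8]
opening: 0.006
```

Request:
{"fn": "arm_command", "kwargs": {
  "translation": [
    [0,0.5,0],
    [0,0.99,0],
    [0,0.99,0]
  ],
  "rotation": [
    [0,0,0],
    [0,0,0],
    [0,0,0]
  ],
  "grip": [1,1,1]
}}

```text
time_s: 10.75
position: [0.4371, 0.0031, 0.0328]
tcp_rot: [[-1.0, -0.011, -0.028], [0.028, 0.003, -1.0], [0.011, -1.0, -0.002]]
force: [-1.6, -0.2, 0.6]
opening: 0.003
```

Request:
{"fn": "arm_command", "kwargs": {
  "translation": [
    [-0.2,0,0.04],
    [-0.32,0,0.05],
    [-0.42,0,0.06],
    [-0.52,0,0.07],
    [-0.62,0,0.07]
  ],
  "rotation": [
    [0,0,0],
    [0,0,0],
    [0,0,0],
    [0,0,0],
    [0,0,0]
  ],
  "grip": [1,1,1,1,1]
}}

```text
time_s: 11.25
position: [0.4885, -0.004, 0.0389]
tcp_rot: [[-1.0, -0.001, -0.027], [0.027, -0.0, -1.0], [0.001, -1.0, 0.0]]
force: [-4.3, -1.6, 3.1]
opening: 0.009
```

Request:
{"fn": "arm_command", "kwargs": {
  "translation": [
    [0,0,0],
    [0.4,0,0],
    [0.4,-0.5,-0.2],
    [0.3,-1,-0.4]
  ],
  "rotation": [
    [0,0,0],
    [0,0,0],
    [0,0,0],
    [0,0,0]
  ],
  "grip": [1,1,1,1]
}}

```text
time_s: 11.65
position: [0.4633, 0.0293, 0.1177]
tcp_rot: [[-1.0, -0.005, -0.03], [0.03, 0.001, -1.0], [0.005, -1.0, -0.001]]
force: [1.1, 0.1, -0.8]
opening: 0.002
```

Request:
{"fn": "arm_command", "kwargs": {
  "translation": [
    [-0.1,-0.5,0],
    [-0.3,-1,0],
    [-0.3,-1,0]
  ],
  "rotation": [
    [0,0,0],
    [0,0,0],
    [0,0,0]
  ],
  "grip": [1,1,1]
}}

```text
time_s: 11.95
position: [0.4967, 0.0275, 0.204]
tcp_rot: [[-0.999, 0.019, -0.027], [0.027, -0.003, -1.0], [-0.019, -1.0, 0.002]]
force: [2.0, -0.0, -0.4]
opening: 0.004
```

Run:
```python
from h import *
c,p=wlook([.545,.04,-.05],name='w2.png'); plan(p,.058)
g=c['image'].min(2)
print(g[0:40,[150,250,350]].T)
for u in (150,250,350): print([ray(c,(u,v),0).round(4)[:2] for v in (5,15,25)])
```

```text
t 11.95 tcp [0.4967 0.0275 0.204 ] block [0.5463 0.0441] yaw 0.6 misfit 0.02
A start [0.631 0.103] dir [-1.    -0.011]  B start [ 0.462 -0.015] dir [1.    0.011]
[[114  93  82  82  82  82  81  81  78  70  58  40  25  18  17  19  26  29
   27  27  28  31  28  30  31  30  29  30  30  30  30  31  30  31  31  28
   28  28  30  29]
 [ 98  85  79  80  80  80  79  80  76  67  50  31  18  17  20  25  27  30
   31  29  27  29  31  30  29  30  31  28  30  29  30  31  29  29  29  30
   30  29  29  28]
 [155 132 100  83  79  78  77  76  76  75  71  61  43  24  17  19  17  23
   28  29  29  29  28  29  29  29  28  29  29  30  30  28  32  30  30  30
   29  30  30  30]]
[array([0.6977, 0.1377]), array([0.6875, 0.1388]), array([0.6772, 0.1399])]
[array([0.6936, 0.0257]), array([0.6835, 0.026 ]), array([0.6732, 0.0263])]
[array([ 0.6917, -0.0865]), array([ 0.6815, -0.087 ]), array([ 0.6711, -0.0875])]
```

View pics/w2.png

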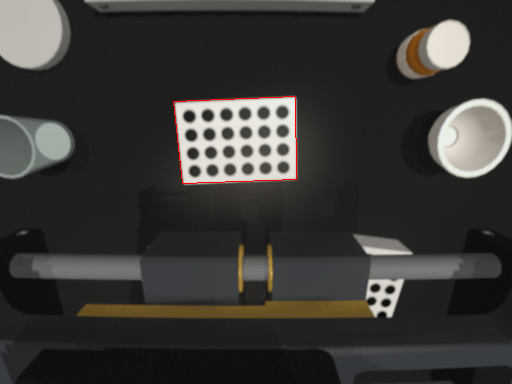

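The fit sits tight on the block (corners (175,102), (296,97), (297,180), (183,184)). Its yaw is +0.6° against the rail's −1.9°, so it is 2.6° past square and its centre is in line with the rail's middle. Opened fingertips spanning the near long side will square it before the push home.

Request:
{"fn": "arm_command", "kwargs": {
  "translation": [
    [0.2,0,-0.1],
    [0.46,0,-0.2],
    [0.46,0.4,-0.2],
    [0.46,0.8,-0.2],
    [0.46,1,-0.2]
  ],
  "rotation": [
    [0,0,0],
    [0,0.006,0],
    [0,0.006,0],
    [0,0.006,0],
    [0,0.006,0]
  ],
  "grip": [-1,-1,-1,-1,-1]
}}

```text
time_s: 12.5
position: [0.4509, 0.0455, 0.1152]
tcp_rot: [[-0.999, -0.004, -0.034], [0.034, 0.001, -0.999], [0.004, -1.0, -0.001]]
force: [0.1, -0.2, 0.4]
opening: 0.374
```

Request:
{"fn": "arm_command", "kwargs": {
  "translation": [
    [0,0.3,0],
    [0,0.6,0],
    [0,0.9,0],
    [0,1,0],
    [0,1.0,0]
  ],
  "rotation": [
    [0,0,0],
    [0,0,0],
    [0,0,0],
    [0,0,0],
    [0,0,0]
  ],
  "grip": [-1,-1,-1,-1,-1]
}}

```text
time_s: 13.0
position: [0.4517, 0.0452, 0.0365]
tcp_rot: [[-0.999, -0.004, -0.034], [0.034, 0.001, -0.999], [0.004, -1.0, -0.001]]
force: [-0.2, 0.1, 0.7]
opening: 0.832
```

Request:
{"fn": "arm_command", "kwargs": {
  "translation": [
    [0,0,0],
    [0,0,0],
    [0,0,0]
  ],
  "rotation": [
    [0,0,0],
    [0,0,0],
    [0,0,0]
  ],
  "grip": [-1,-1,-1]
}}

```text
time_s: 13.3
position: [0.4538, 0.045, 0.0388]
tcp_rot: [[-0.999, 0.002, -0.034], [0.034, -0.0, -0.999], [-0.002, -1.0, 0.0]]
force: [0.2, 0.3, 0.4]
opening: 0.99
```

Request:
{"fn": "arm_command", "kwargs": {
  "translation": [
    [-0.15,0,0],
    [-0.3,0,0],
    [-0.4,0,0],
    [-0.46,0,0],
    [-0.52,0,0]
  ],
  "rotation": [
    [0,0,0],
    [0,0,0],
    [0,0,0],
    [0,0,0],
    [0,0,0]
  ],
  "grip": [-1,-1,-1,-1,-1]
}}

```text
time_s: 13.8
position: [0.4927, 0.0442, 0.0376]
tcp_rot: [[-0.999, -0.006, -0.033], [0.033, 0.001, -0.999], [0.006, -1.0, -0.001]]
force: [-4.6, 1.4, 1.0]
opening: 1.004
```

Request:
{"fn": "arm_command", "kwargs": {
  "translation": [
    [-0.05,0,0],
    [-0.1,0,0],
    [-0.15,0,0],
    [-0.2,0,0],
    [-0.25,0,0]
  ],
  "rotation": [
    [0,0,0],
    [0,0,0],
    [0,0,0],
    [0,0,0],
    [0,0,0]
  ],
  "grip": [-1,-1,-1,-1,-1]
}}

```text
time_s: 14.3
position: [0.5152, 0.0428, 0.0376]
tcp_rot: [[-0.999, 0.0, -0.034], [0.034, -0.0, -0.999], [-0.0, -1.0, 0.0]]
force: [-2.1, -1.0, -2.1]
opening: 0.999
```

Request:
{"fn": "arm_command", "kwargs": {
  "translation": [
    [-0.05,0,0],
    [-0.1,0,0],
    [-0.15,0,0],
    [-0.2,0,0],
    [-0.25,0,0]
  ],
  "rotation": [
    [0,0,0],
    [0,0,0],
    [0,0,0],
    [0,0,0],
    [0,0,0]
  ],
  "grip": [-1,-1,-1,-1,-1]
}}

```text
time_s: 14.8
position: [0.5351, 0.0422, 0.0378]
tcp_rot: [[-0.999, -0.0, -0.034], [0.034, 0.0, -0.999], [0.0, -1.0, -0.0]]
force: [-2.1, 0.2, -2.9]
opening: 0.999
```

Run:
```python
from h import *
s=bot.read_state();print(s['position'],s['force'],s['moment'])
c,p=wlook([s['position'][0]+.055,.044,-.03],name='w3.png')
g=c['image'].min(2);print(g[0:384:6,256])
```

```text
[0.53506795 0.04222726 0.03780773] [-2.1265788   0.22858003 -2.87627951] [ 0.04297542  0.55024771 -0.0109127 ]
t 14.8 tcp [0.5351 0.0422 0.0378] block [0.5915 0.041 ] yaw -1.8 misfit 0.346
[ 28  27  28  28  27  28  27  27  26  28 156 211 212 213 209 189 188 208
 210 211 207 208 182 180 199 209 206 209 197 173 181 204 203 203 192 167
 168 124 124 166  46  45  43  75  99 112 108  28  26  23  27  31  32  30
  28  27  23  25  27  14  12  11  16  11]
```

View pics/w3.png

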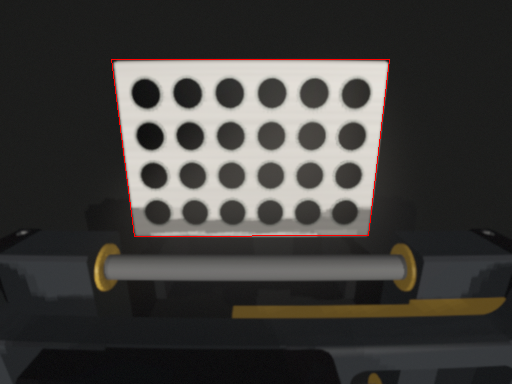

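In the wrist view the block is square to the fingers, outline (113,60) to (388,60), yaw −1.8°, with its far face about 55 mm short of the rail. I'll push on gently.

Request:
{"fn": "arm_command", "kwargs": {
  "translation": [
    [-0.05,0,0],
    [-0.1,0,0],
    [-0.15,0,0],
    [-0.2,0,0],
    [-0.25,0,0]
  ],
  "rotation": [
    [0,0,0],
    [0,0,0],
    [0,0,0],
    [0,0,0],
    [0,0,0]
  ],
  "grip": [-1,-1,-1,-1,-1]
}}

```text
time_s: 15.35
position: [0.5547, 0.0416, 0.038]
tcp_rot: [[-0.999, -0.001, -0.034], [0.034, 0.0, -0.999], [0.001, -1.0, -0.0]]
force: [-3.7, 0.5, 1.9]
opening: 1.002
```

Request:
{"fn": "arm_command", "kwargs": {
  "translation": [
    [-0.05,0,0],
    [-0.1,0,0],
    [-0.15,0,0],
    [-0.2,0,0],
    [-0.25,0,0]
  ],
  "rotation": [
    [0,0,0],
    [0,0,0],
    [0,0,0],
    [0,0,0],
    [0,0,0]
  ],
  "grip": [-1,-1,-1,-1,-1]
}}

```text
time_s: 15.85
position: [0.5746, 0.0409, 0.038]
tcp_rot: [[-0.999, -0.001, -0.034], [0.034, 0.0, -0.999], [0.001, -1.0, -0.0]]
force: [-5.1, 1.1, 3.6]
opening: 1.003
```

Request:
{"fn": "arm_command", "kwargs": {
  "translation": [
    [-0.02,0,0],
    [-0.04,0,0],
    [-0.06,0,0],
    [-0.08,0,0],
    [-0.1,0,0]
  ],
  "rotation": [
    [0,0,0],
    [0,0,0],
    [0,0,0],
    [0,0,0],
    [0,0,0]
  ],
  "grip": [-1,-1,-1,-1,-1]
}}

```text
time_s: 16.35
position: [0.5821, 0.0407, 0.038]
tcp_rot: [[-0.999, -0.001, -0.034], [0.034, 0.0, -0.999], [0.001, -1.0, -0.0]]
force: [-5.9, 0.2, 2.7]
opening: 0.999
```

Run:
```python
from h import *
s=bot.read_state();print(s['position'],s['force'])
c,p=wlook([s['position'][0]+.055,.042,-.03],name='w4.png')
for z in(0,.03):print([ray(c,(u,v),z).round(4)[:2] for u in(60,450) for v in(20,60)])
g=c['image'].min(2);print(g[0:70:1,60].tolist(),g[0:70,450].tolist(),g[0:70,250].tolist())
```

```text
[0.58214168 0.04070065 0.03798204] [-5.87577881  0.24165877  2.68140276]
t 16.35 tcp [0.5821 0.0407 0.038 ] block [0.6387 0.0395] yaw -2.0 misfit 0.374
[array([0.7165, 0.1495]), array([0.6947, 0.154 ]), array([ 0.7089, -0.08  ]), array([ 0.6868, -0.083 ])]
[array([0.7069, 0.1306]), array([0.6888, 0.1343]), array([ 0.7006, -0.0603]), array([ 0.6822, -0.0628])]
[177, 175, 172, 169, 164, 158, 146, 131, 123, 121, 116, 107, 100, 96, 95, 95, 95, 95, 95, 96, 95, 95, 96, 109, 142, 163, 169, 169, 170, 170, 170, 171, 171, 172, 173, 174, 174, 175, 175, 175, 175, 175, 175, 174, 174, 174, 173, 170, 160, 135, 100, 81, 79, 77, 77, 78, 77, 76, 76, 76, 64, 39, 20, 14, 14, 14, 14, 15, 12, 14] [175, 173, 169, 165, 160, 150, 135, 128, 125, 118, 109, 101, 96, 94, 95, 95, 95, 94, 95, 94, 94, 91, 92, 121, 152, 165, 168, 169, 169, 170, 170, 171, 172, 173, 173, 172, 171, 170, 170, 169, 170, 170, 170, 171, 172, 171, 169, 161, 142, 112, 85, 76, 75, 74, 75, 74, 74, 75, 73, 69, 48, 23, 16, 14, 13, 15, 14, 16, 14, 17] [162, 155, 143, 123, 113, 113, 110, 103, 99, 97, 97, 97, 96, 96, 96, 97, 97, 96, 98, 113, 140, 162, 167, 169, 170, 171, 172, 172, 173, 174, 174, 174, 173, 172, 172, 172, 172, 172, 173, 173, 174, 173, 173, 171, 165, 149, 121, 92, 77, 76, 77, 77, 77, 77, 78, 77, 74, 60, 42, 81, 146, 180, 195, 205, 210, 212, 211, 210, 209, 210]
```

About 7 mm to go: the rail face measures x ≈ 0.691 and the block's far face 0.684.

Request:
{"fn": "arm_command", "kwargs": {
  "translation": [
    [-0.015,0,0],
    [-0.03,0,0],
    [-0.045,0,0],
    [-0.06,0,0],
    [-0.075,0,0]
  ],
  "rotation": [
    [0,0,0],
    [0,0,0],
    [0,0,0],
    [0,0,0],
    [0,0,0]
  ],
  "grip": [-1,-1,-1,-1,-1]
}}

```text
time_s: 16.9
position: [0.5882, 0.0405, 0.038]
tcp_rot: [[-0.999, -0.001, -0.034], [0.034, 0.0, -0.999], [0.001, -1.0, -0.0]]
force: [-5.9, 0.4, 4.0]
opening: 0.999
```

Request:
{"fn": "arm_command", "kwargs": {
  "translation": [
    [-0.008,0,0],
    [-0.016,0,0],
    [-0.016,0,0]
  ],
  "rotation": [
    [0,0,0],
    [0,0,0],
    [0,0,0]
  ],
  "grip": [-1,-1,-1]
}}

```text
time_s: 17.2
position: [0.5894, 0.0404, 0.038]
tcp_rot: [[-0.999, -0.001, -0.034], [0.034, 0.0, -0.999], [0.001, -1.0, -0.0]]
force: [-5.2, 0.2, 2.4]
opening: 1.001
```

Still only sliding friction, so no rail contact yet. I'll go in small steps.

Request:
{"fn": "arm_command", "kwargs": {
  "translation": [
    [-0.008,0,0],
    [-0.016,0,0],
    [-0.016,0,0]
  ],
  "rotation": [
    [0,0,0],
    [0,0,0],
    [0,0,0]
  ],
  "grip": [-1,-1,-1]
}}

```text
time_s: 17.5
position: [0.5894, 0.0404, 0.038]
tcp_rot: [[-0.999, -0.004, -0.034], [0.034, 0.0, -0.999], [0.004, -1.0, -0.0]]
force: [-7.8, -0.1, 4.8]
opening: 0.997
```

Request:
{"fn": "arm_command", "kwargs": {
  "translation": [
    [-0.008,0,0],
    [-0.012,0,0],
    [-0.012,0,0]
  ],
  "rotation": [
    [0,0,0],
    [0,0,0],
    [0,0,0]
  ],
  "grip": [-1,-1,-1]
}}

```text
time_s: 17.8
position: [0.5895, 0.0405, 0.0379]
tcp_rot: [[-0.999, -0.006, -0.034], [0.034, 0.0, -0.999], [0.006, -1.0, -0.0]]
force: [-8.7, -0.6, 5.6]
opening: 1.001
```

TCP has stopped at 0.5894 while the commanded position and force rise, so the block is against the rail. I'll press a little more to seat both ends, then look.

Request:
{"fn": "arm_command", "kwargs": {
  "translation": [
    [-0.015,0,0],
    [-0.03,0,0],
    [-0.05,0,0],
    [-0.07,0,0],
    [-0.07,0,0]
  ],
  "rotation": [
    [0,0,0],
    [0,0,0],
    [0,0,0],
    [0,0,0],
    [0,0,0]
  ],
  "grip": [-1,-1,-1,-1,-1]
}}

```text
time_s: 18.3
position: [0.5897, 0.0406, 0.0373]
tcp_rot: [[-0.999, -0.018, -0.033], [0.033, 0.001, -0.999], [0.018, -1.0, -0.0]]
force: [-15.9, -2.8, 10.9]
opening: 0.998
```

Run:
```python
from h import *
s=bot.read_state();print(s['force'],s['moment'])
c,p=wlook([s['position'][0]+.055,.042,-.03],name='w4.png')
```

```text
[-15.851085    -2.84270421  10.89232502] [-0.20019678  2.58863915  0.01610857]
t 18.3 tcp [0.5897 0.0406 0.0373] block [0.6509 0.0391] yaw -1.9 misfit 0.371
```

View pics/w4.png

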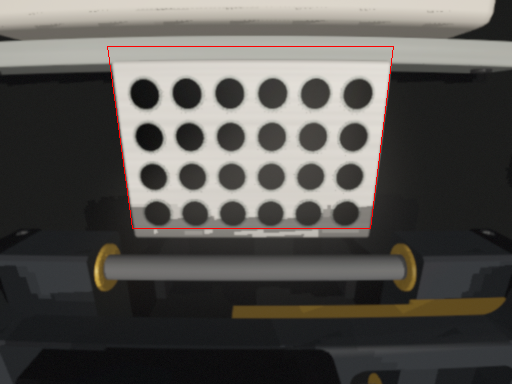

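The block's far edge, row 62 from (113,62) to (390,62), meets the steel rail strip with no dark gap. The red outline is off because the mask merged with the rail. I'll retreat straight back, lift and check.

Request:
{"fn": "arm_command", "kwargs": {
  "translation": [
    [0.05,0,0],
    [0.15,0,0],
    [0.4,0,0],
    [0.7,0,0],
    [0.9,0,0]
  ],
  "rotation": [
    [0,0,0],
    [0,0,0],
    [0,0,0],
    [0,0,0],
    [0,0,0]
  ],
  "grip": [-1,-1,-1,-1,-1]
}}

```text
time_s: 18.85
position: [0.5271, 0.0423, 0.0382]
tcp_rot: [[-0.999, 0.005, -0.035], [0.035, -0.0, -0.999], [-0.005, -1.0, 0.0]]
force: [-0.1, -0.2, -0.2]
opening: 0.999
```

Request:
{"fn": "arm_command", "kwargs": {
  "translation": [
    [0,-0.5,0],
    [0,-1,0],
    [0,-1,0]
  ],
  "rotation": [
    [0,0,0],
    [0,0,0],
    [0,0,0]
  ],
  "grip": [-1,-1,-1]
}}

```text
time_s: 19.15
position: [0.5323, 0.0418, 0.123]
tcp_rot: [[-0.999, 0.017, -0.034], [0.034, -0.002, -0.999], [-0.017, -1.0, 0.001]]
force: [1.0, 0.3, -0.2]
opening: 1.0
```

Request:
{"fn": "arm_command", "kwargs": {
  "translation": [
    [-0.4,-0.5,0],
    [-0.7,-0.7,0],
    [-0.7,-0.7,0],
    [-0.7,-0.7,0]
  ],
  "rotation": [
    [0,0,0],
    [0,0,0],
    [0,0,0],
    [0,0,0]
  ],
  "grip": [-1,-1,-1,-1]
}}

```text
time_s: 19.55
position: [0.583, 0.0404, 0.174]
tcp_rot: [[-0.999, 0.003, -0.034], [0.034, -0.0, -0.999], [-0.003, -1.0, 0.0]]
force: [-0.8, 0.5, -0.7]
opening: 0.994
```

Run:
```python
from h import *
c,p=wlook([.645,.039,-.03],thr=140,name=None)
im=c['image'];im2=cv2.resize(im[0:200],None,fx=1.5,fy=1.5,interpolation=cv2.INTER_CUBIC)
t=cap('top')['image'][130:240,130:330]; t=cv2.resize(t,None,fx=2.6,fy=2.6,interpolation=cv2.INTER_CUBIC)
W=max(im2.shape[1],t.shape[1]);f=lambda a:cv2.copyMakeBorder(a,0,0,0,W-a.shape[1],0)
cv2.imwrite('pics/f.png',np.vstack([f(im2),f(t)]))
# dark line between block and rail, left/right
g=im.min(2); print([ [ray(c,(u,v),.04).round(3).tolist() for v in(20,80)] for u in(250,)])
for u in(190,220,250,280,310): print(u,g[0:110:2,u].tolist())
```

```text
t 19.55 tcp [0.583  0.0404 0.174 ] block [0.6578 0.0389] yaw -1.9 misfit 0.139
[[[0.74, 0.038, 0.04], [0.689, 0.04, 0.04]]]
190 [48, 48, 48, 47, 49, 49, 50, 50, 49, 49, 92, 175, 199, 200, 200, 201, 201, 201, 201, 201, 201, 202, 202, 202, 202, 202, 202, 202, 198, 186, 169, 136, 101, 92, 125, 166, 171, 172, 174, 174, 172, 199, 208, 208, 210, 211, 211, 210, 208, 207, 209, 211, 210, 210, 211]
220 [54, 54, 53, 52, 55, 55, 55, 55, 55, 62, 139, 193, 201, 202, 202, 202, 202, 203, 203, 203, 202, 203, 203, 203, 204, 204, 203, 203, 196, 184, 166, 126, 96, 92, 131, 167, 170, 171, 173, 172, 172, 201, 210, 209, 185, 98, 40, 41, 37, 38, 38, 44, 128, 194, 209]
250 [200, 200, 200, 201, 201, 201, 202, 201, 201, 202, 202, 202, 202, 202, 203, 203, 203, 204, 203, 203, 203, 203, 204, 204, 205, 204, 204, 203, 198, 185, 164, 124, 95, 92, 132, 167, 172, 172, 171, 172, 174, 204, 212, 212, 213, 214, 211, 200, 190, 191, 199, 209, 212, 212, 212]
280 [147, 141, 173, 198, 202, 202, 202, 203, 202, 203, 203, 203, 203, 204, 203, 204, 204, 204, 205, 204, 205, 205, 205, 205, 205, 205, 206, 204, 198, 185, 164, 122, 96, 93, 134, 169, 174, 174, 172, 172, 175, 206, 215, 215, 207, 163, 82, 57, 56, 57, 61, 106, 182, 209, 213]
310 [149, 138, 141, 186, 203, 203, 204, 203, 204, 204, 204, 204, 204, 205, 205, 205, 205, 206, 206, 206, 206, 206, 207, 207, 207, 207, 207, 206, 199, 186, 166, 127, 97, 93, 133, 170, 176, 176, 173, 173, 174, 208, 218, 218, 212, 179, 105, 60, 57, 58, 75, 151, 200, 212, 213]
```

View pics/f.png

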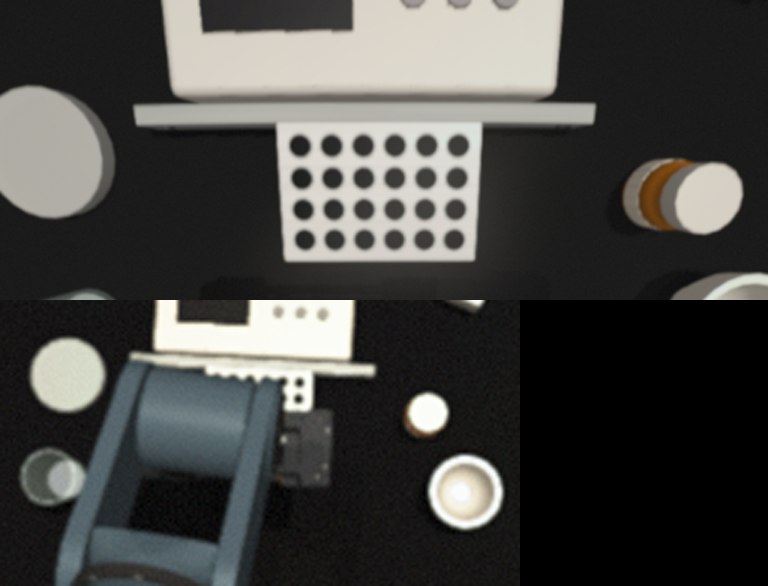

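The block's far edge runs straight along the rail from (277,123) to (482,123), with no dark gap. The rail spans 135–595, so neither end overhangs. The dish, beaker, jar and mortar stand where they were, and the gripper is clear, so I'll hand in.

```bash
python3 -c "
from rig import bot
print(bot.hand_in())"
```

```text
the job is handed in; nothing more can be done
None
```

The block now stands with a long side against the steel rail, and the job was handed in at about 19.6 s of the 72 s allowed.

**What I did:** I took the leftmost of the three look-alike blocks, 52° out of square. With shut fingertips I pushed opposite corners in turn, four pushes in all. That overshot square by 2.6°, and its centre wandered no more than about 13 mm along x. I then spanned its near long side with the opened fingertips, which squared it, and pushed it slowly home. I never gripped or lifted it.

**Last checks:**
- **Contact:** the tool stopped at x = 0.5894 while the force rose to about 16 N along the push, so the block is seated on the rail.
- **Flush:** the block's yaw was −1.9° and the rail's −1.8° to −2.0°. No gap shows along the edge, though from that view the block's top could hide up to about 1 mm.
- **Overhang:** the block sits near the middle of the rail, with about 75 mm or more to spare at each end.
- **Bystanders:** the dish, beaker, jar and mortar look unmoved. The blue box was not in the last picture, but the arm never went near it at bench height.

**Where checks disagreed:** once the block met the rail, its white outline merged with it, so the fitted positions from then on are wrong (high misfit). I relied on the contact stop and the picture instead.

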